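# Index the drilling table to its next hole

### The job

The hole under the drill is done, so index the round table by one hole: with the fingertips press the plunger knob on the table's arm down to free the table, turn the table clockwise (seen from above) to the very next index hole, and let the knob spring back up so that the table is locked there. Only press and push, do not grip the knob, and leave everything else on the bench where it is.

Things in the scene. Friction and masses are not known exactly. Their poses are not given: they have to be found in the camera images.
- indexer: Fixed drill stand with a built-in indexing rotary table. Origin: on the table's vertical turning axis, at bench height; z up. Grey base plate 270 mm (x) by 380 mm (y, from -140 to +240), 12 mm thick. On it a flat steel index plate, a ring of 80 to 128 mm radius, top 42 mm up, with twelve 11.6 mm holes every 30 degrees on a 105 mm radius, joined by a narrower ring-shaped slot.
- drill_tip (a point): Tip of the drill bit, 106 mm above the bench, 42 mm to +y of the table's axis in the indexer's frame. The drill's body above it is 52 mm thick, from about 160 to 333 mm up, held by a column 190 mm to +y of the axis. At the start the plunger is on the table's other side (75 degrees from the indexer's x towards its -y).
- dial (a joint): Angle of the round table, rad: 0 at the start (locked in its present hole, 0.5 degree of play), growing CLOCKWISE seen from above; next hole at 0.5236. Aluminium disc of 150 mm diameter with a 110 mm wooden blank, top 76 mm up, clamp nut to 89 mm. A steel arm 26 mm wide (top 56 mm up) on it carries the plunger. No end stops; friction 0.2 N m (2 N at the knob).
- plunger (a joint): How far the plunger is pressed down, m: 0 = up, 0.011 = fully in. Spring 5 N at the top, 9 N fully in. Its shoulder sits in the index hole from below and locks the table until pressed more than 8 mm; then its thin neck runs in the slot. Let go between holes it stays about 7.5 mm down, table free; within about 3 mm of a hole it centres itself and springs up.
- knob_top (a point): Centre of the flat top of the plunger's round black knob, on the plunger's axis, 105 mm from the table's axis. Knob 40 mm across, 14 mm high, its top 100 mm above the bench when up, 89 mm when pressed; below it a 12 mm stem, then a 28 mm boss on the arm, top 72 mm up. The top can be pressed and dragged along by friction (it may lag the finger by some 3 mm).
- knob_rim: The side of the plunger's knob (40 mm diameter, a band from 86.5 to 98 mm above the bench when up). Origin on the plunger's axis, at bench height when the knob is up; it goes round with the table and down with the plunger.
- next_hole (a point): Centre of the hole to turn to, at the index plate's top face (42 mm above the bench), 30 degrees clockwise from the present one.
- chuck_key: Loose steel T-shaped chuck key, 70 mm long, lying on the base plate beside the drill column. Origin under the middle of its cross bar. Leave alone.
- drilled_disc: Loose finished wooden disc, 110 mm across and 16 mm thick, lying on the bench beside the base plate. Origin under its centre. Leave alone.
- stripper: Loose wire stripper with blue handles, 185 mm long, 14 mm high, lying on the bench. Origin at its pivot. Leave alone.
- skewer_cup: Loose grey cup, 68 mm across and 85 mm high, with bamboo skewers up to about 190 mm high. Origin under its centre. Leave alone.
- glue: Loose white glue bottle, 48 mm across and 130 mm high. Origin under its centre. Leave alone.
- brush: Loose bench brush, 190 mm long, lying on the bench. Origin under its middle. Leave alone.

How it is judged (in metres and radians):
On the way, in this order (a step that is already met when the one before it is completed fails the run):
1. the plunger is pressed in far enough to free the table (value of joint plunger above 0.008 m), for 0.05 s.
2. the table stands at the next hole clockwise with the plunger sprung up into it (value of joint dial between 0.4986 and 0.5486 rad and value of joint plunger below 0.0025 m), for 0.2 s.
At the end, for the whole second after the job is handed in: The table is at rest 30 degrees (within 1.4 degrees) clockwise of where it started, locked: the plunger is up in the next hole, within 2.5 mm of its top position (all of step 2 and velocity of joint dial between -0.05 and 0.05 rad/s); the robot touches nothing.
It fails at once if the table is turned the wrong way (more than 6 degrees anticlockwise) (value of joint dial below -0.105 rad).
It fails at once if the table is taken past the next hole towards the one after (more than 45 degrees) (value of joint dial above 0.785 rad).
It fails at once if the knob is gripped by its sides or struck from the side (more than 20 N) (contact force between the fingers and knob_rim above 20 N).
It fails at once if a loose thing on the bench is moved by more than 25 mm, lifted or carried (distance of any of chuck_key, drilled_disc, stripper, skewer_cup, glue, brush from where it was at the start of the episode above 0.025 m).
It also fails if it takes over 40 s, if anything falls off the work surface, if the arm or the gripper's body presses on something with over 40 N, if the wrist force passes 120 N, or if a joint passes its speed limit or range.

### The arm

A 6-joint arm with a two-finger parallel gripper is mounted at the origin on the work surface. World frame = base frame: x ahead of the robot, y to its left, z up, the work surface at z = 0. Lengths are in mm, angles in rad, forces in N, time in s.
With the tool pointing down it reaches from about 275 to 1000 mm from the base axis. Payload 8.4 kg.
Tool frame: the origin (TCP) lies on the centre line of the jaws, within the pads' length; the fingertips stand r.tip_reach ahead of it and the grasp point (between the pads) lies 11 mm behind it (r.tip_reach is the distance from the TCP to the fingertips, in mm); z points along the fingers, y is the line along which they close (so a half turn about z gives the same grasp; the last joint's range is limited). The gripper opens to 85 mm and grips with 20 to 120 N. Pads are 22 mm wide; open, the fingers measure 114 mm over their backs; the gripper's body (76 mm by 85 mm) begins 54 mm behind the grasp point. The pads swing forward as they close: fully open they stand 13 mm farther back than shut.
Start: joints at [1.269, 0.353, 1.633, -0, 1.155, -0.002], TCP at [184.579, 597.125, 239.281] pointing down, gripper open.
Joint ranges: [-2.63, 2.63], [-0.92, 2.1], [0.06, 2.66], [-1.3, 4.44], [0, 2.69], [-3.02, 3.02]. Speed limits (rad/s): [2.22, 2.22, 2.79, 3.14, 3.14, 3.14].

### API

Orientations are given as [roll, pitch, yaw] about the fixed x, y, z axes, in that order (R = Rz(yaw) Ry(pitch) Rx(roll)).
In Python, from rig import r gives the robot as it stands.
- The arm moves only by the tool carry_out, never from a script. Its argument "targets" is a list of rows, each an object with "dp": the shift along the tool's x, y, z in mm, a list of three; "yaw": the turn about the tool's z in degrees. A call has 1 to 12 rows; each row is the pose to reach, as a shift and turn from the pose commanded when the call began, along the tool's axes at that moment; what a row does not reach only later rows make up. A row lasts 1/8 s, in which the tool goes at most 62.5 mm and 10.7 degrees, less where a joint would pass 70% of its speed; a pose out of reach is approached as far as the arm can. A call with a gripper value outside its range is refused whole. "fingers" is the opening, from -1 (shut) to 1 (fully open), so that 0 is half open, set as the call begins (left out, the last holds). The fingers move at their own pace and stop on an object; "grip_force" is the grip in N (left out, the last holds). Time passes only in rows, so rows that repeat a pose let the fingers close. It gives the time, the measured TCP pose, the force, the opening and the grip force at its end, in the units of the state.
- r.sense(): the state, without advancing time (a new reading comes with each control period).
- r.grab_frame(name): name is "scene" or "top" or "wrist"; returns the picture (384x512x3 uint8, red, green, blue); there is no depth.
- r.get_calibration(name): a dict with "fx", "fy", "cx", "cy" (pixels), "rvec" (rotation vector, rad) and "tvec" (3), from world to camera coordinates, as OpenCV has them. Camera axes: x right, y down, z forward; pixel columns grow to the right and rows downward; lengths in mm; the calibration is good to about 2 mm. A picture is of the moment at which its call begins: read the wrist's pose just before it. get_calibration takes no time and is no camera call; for the wrist camera it gives the pose at the moment of the call.
- r.sign_off(): hands the job in; it is judged then, once.
The state is a dict: "clock": time; "qpos": joint angles; "qvel": joint speeds; "joint_efforts": joint torques, N m; "eef_pos": TCP position; "tcp_rot": TCP orientation; "contact_force": force on the tool from outside, world axes, zero at the start; "wrist_torque": the same for the moment, N m; "opening": opening from 0.0 (shut) to 1.0 (fully open); "grasp_force": force on a finger pad.
Only numpy, scipy, OpenCV 4.12 (cv2) and the standard library are available. Lean on these libraries where they do the work, as an engineer would, in place of code of your own. Each camera call takes 0.05 s, during which the arm holds its last target. There are 200 camera calls.

## Working session

There is one attempt and no reset: what is moved stays moved. The work goes in short steps, Python scripts to look and compute and a tool call to move; the robot and the scene stay as the last step left them, time stands still between calls to the robot, and variables do not carry over. Pictures are saved under pics/ and viewed, at most 10 in all, crops included, and the job is handed in when it is done.

Besides the shell and the picture viewer there is one more tool, called after "Request:" as name([rows], argument=value, ...), one row to a line, values as JSON. carry_out: Moves the arm, as the interface text tells. Its arguments: {"type":"object","properties":{"targets":{"type":"array","items":{"type":"object","properties":{"dp":{"type":"array","items":{"type":"number"}},"yaw":{"type":"number"}}}},"fingers":{"type":"number"},"grip_force":{"type":"number"}},"required":["targets"]}

```bash
mkdir -p pics
python3 - <<'E'
from rig import r
import cv2
s=r.sense(); print(s, r.tip_reach)
for n in("scene","top"):
    cv2.imwrite(f"pics/{n}0.png",r.grab_frame(n)[:,:,::-1]); print(n,r.get_calibration(n))
E
```

```text
{'clock': 0.0, 'qpos': array([ 1.26858118e+00,  3.53635526e-01,  1.63413256e+00, -1.20835822e-05,
        1.15520951e+00, -2.40286907e-03]), 'qvel': array([ 1.01435294e-04, -1.29663913e-03,  7.37703519e-05,  6.59082725e-05,
        1.42352307e-03, -3.93578139e-04]), 'joint_efforts': array([-2.04978896e-03, -6.05238390e+01, -3.42066658e+01, -1.93101587e-04,
        9.30500304e-03,  7.08375055e-06]), 'eef_pos': array([184.45439961, 596.67285592, 238.57023686]), 'tcp_rot': array([-3.14020769e+00,  7.72039383e-06,  2.84178527e+00]), 'contact_force': array([ 1.52981207,  0.0759638 , -0.76493059]), 'wrist_torque': array([-0.08318699, -0.00905772, -0.04795425]), 'grasp_force': 0.0, 'opening': 1.000654736050466} 8.0
scene {'fx': 397.1674486305103, 'fy': 397.1674486305103, 'cx': 254.2778430162451, 'cy': 187.38245048820352, 'rvec': array([ 0.98503631,  2.6100015 , -0.87107051]), 'tvec': array([ 479.92961157, -232.19082373, 1338.95533735])}
top {'fx': 385.4484632922106, 'fy': 385.4484632922106, 'cx': 258.4742929894277, 'cy': 187.3040055408838, 'rvec': array([ 2.17629723, -2.14458496,  0.10200426]), 'tvec': array([ -37.18733487,  579.60488344, 1236.15442345])}
```

View pics/scene0.png

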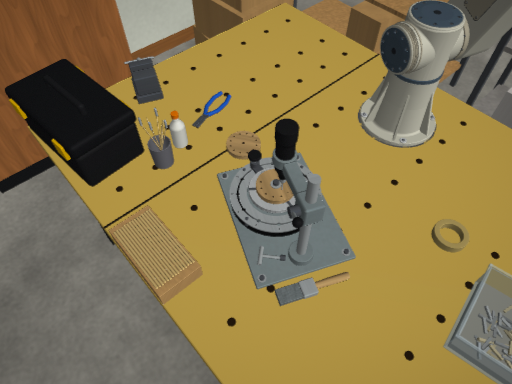

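View pics/top0.png

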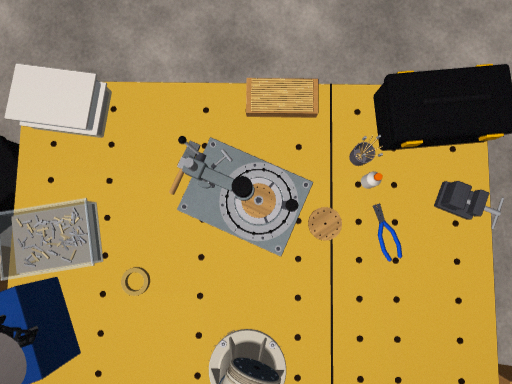

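The top view shows the base plate at about columns 178–313, rows 137–255. The knob is at about (292,204) and the table centre near (258,200). In the scene view the knob is near (255,160). The arm is off to the left of the top view.

```bash
cat > h.py <<'E'
import numpy as np, cv2
from rig import r
def cam(n):
    c=r.get_calibration(n); R,_=cv2.Rodrigues(c["rvec"]); return c,R,-R.T@c["tvec"]
def ray(n,p):
    c,R,o=cam(n); d=R.T@np.array([(p[0]-c["cx"])/c["fx"],(p[1]-c["cy"])/c["fy"],1]); return o,d/np.linalg.norm(d)
def onz(n,p,z):
    o,d=ray(n,p); return o+d*(z-o[2])/d[2]
def tri(a,b):
    (o1,d1),(o2,d2)=a,b
    t=np.linalg.lstsq(np.c_[d1,-d2],o2-o1,rcond=None)[0]
    return (o1+d1*t[0]+o2+d2*t[1])/2, np.linalg.norm(o1+d1*t[0]-o2-d2*t[1])
def proj(n,P):
    c,R,o=cam(n); q=R@np.asarray(P,float)+c["tvec"]; return np.array([c["cx"]+c["fx"]*q[0]/q[2],c["cy"]+c["fy"]*q[1]/q[2]])
def blobs(m,box,amin=20):
    x0,y0,x1,y1=box; k=np.zeros(m.shape,np.uint8); k[y0:y1,x0:x1]=m[y0:y1,x0:x1]
    n,l,s,c=cv2.connectedComponentsWithStats(k)
    return [(s[i,4],s[i,:4].tolist(),c[i].round(2)) for i in range(1,n) if s[i,4]>=amin]
E
python3 - <<'E'
from h import *
t=cv2.imread("pics/top0.png"); s=cv2.imread("pics/scene0.png")
dk=lambda i:(i.max(2)<60).astype(np.uint8)
print("top",blobs(dk(t),(225,160,315,250))); print("scene",blobs(dk(s),(235,115,300,215)))
hsv=cv2.cvtColor(t,cv2.COLOR_BGR2HSV)
plate=((hsv[...,1]<90)&(hsv[...,2]>60)).astype(np.uint8); plate[:130]=0;plate[260:]=0;plate[:,:170]=0;plate[:,320:]=0
cs,_=cv2.findContours(plate,cv2.RETR_EXTERNAL,cv2.CHAIN_APPROX_NONE); c=max(cs,key=cv2.contourArea)
q=cv2.boxPoints(cv2.minAreaRect(c)); P=np.array([onz("top",p,12) for p in q])[:,:2]
print(q.round(1),P.round(1),np.linalg.norm(P-np.roll(P,1,0),axis=1))
for n,i,b in(("t",t,(170,125,330,265)),("s",s,(210,110,360,290))):
    cv2.imwrite(f"pics/{n}crop.png",cv2.resize(i[b[1]:b[3],b[0]:b[2]],None,fx=4 if n=="t" else 3,fy=4 if n=="t" else 3,interpolation=cv2.INTER_CUBIC))
E
```

```text
top [(np.int32(216), [266, 171, 32, 62], array([286.99, 204.19])), (np.int32(353), [232, 173, 20, 25], array([241.64, 186.16])), (np.int32(87), [225, 190, 39, 45], array([237.1 , 217.59]))]
scene [(np.int32(809), [275, 119, 24, 42], array([285.58, 138.52])), (np.int32(129), [248, 150, 13, 12], array([254.11, 155.5 ])), (np.int32(23), [250, 163, 6, 10], array([252.48, 166.57])), (np.int32(119), [275, 167, 21, 30], array([284.03, 177.59])), (np.int32(50), [288, 198, 12, 17], array([293.32, 205.94]))]
[[158.  202.5]
 [190.5 128.2]
 [312.9 181.7]
 [280.4 256. ]] [[ 526.5  305.7]
 [ 781.1  205.7]
 [ 603.5 -209.6]
 [ 357.  -103.5]] [442.88716135 273.45981217 451.74264282 268.33106059]
```

View pics/tcrop.png

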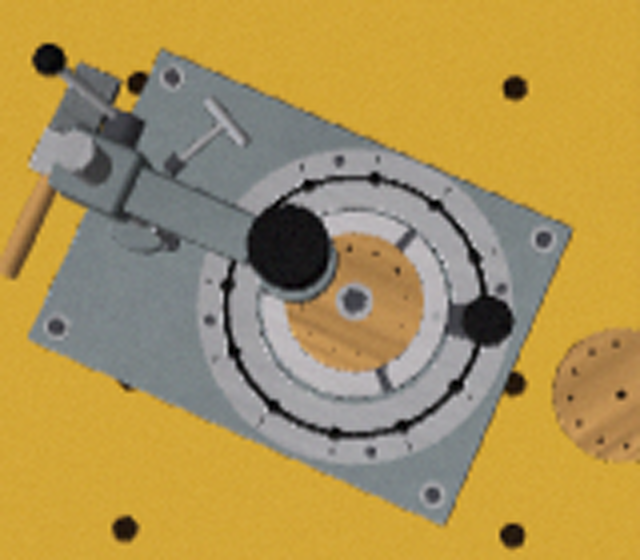

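View pics/scrop.png

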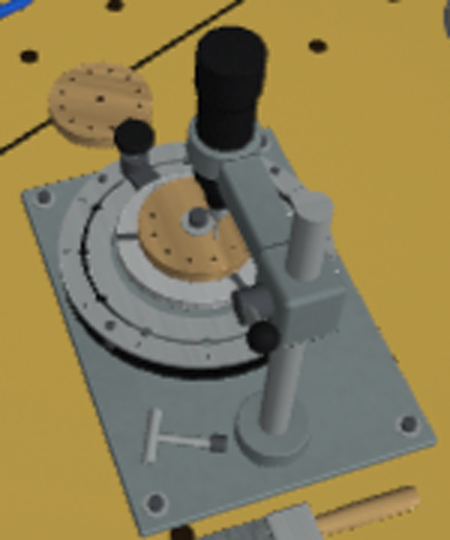

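The crops show the knob top at about (292.2,205) in the top view. The nut is at about (258.8,200), and the next hole clockwise is near (284.3,221.2), on the robot's side. The plate corners are clear. In the scene view the knob is at about (254.1,155.5).

Run:
```python
from h import *
t=cv2.imread("pics/top0.png")
o=np.array([170,125]); u=lambda x,y:np.array([x,y])/4+o-.375
m=(t.max(2)<60).astype(np.uint8); ks=blobs(cv2.morphologyEx(m,cv2.MORPH_OPEN,np.ones((5,5),np.uint8)),(280,190,305,220)); print(ks)
C=np.array([onz("top",u(*p),12) for p in((163,50),(573,230),(445,525),(30,338))])[:,:2]
print("corners",C.round(1),np.linalg.norm(C-np.roll(C,1,0),axis=1).round(1))
ey=C[[0,3]].mean(0)-C[[1,2]].mean(0); ey/=np.linalg.norm(ey); ex=np.array([ey[1],-ey[0]])
print("axis from plate",C.mean(0)-50*ey,"ex yaw",np.degrees(np.arctan2(ex[1],ex[0])))
A=onz("top",u(355,300),89); print("axis from nut",A)
K=onz("top",ks[0][2],98); print("knob top",K,"r",np.linalg.norm(K[:2]-A[:2]))
print("tri",tri(ray("top",ks[0][2]),ray("scene",(254.1,155.5))))
H=onz("top",u(457,385),42);print("next",H,np.linalg.norm(H[:2]-A[:2]))
a=C.mean(0)-50*ey; th=np.radians(-75)
print("knob model",a+105*(np.cos(th)*ex+np.sin(th)*ey),"next model",a+105*(np.cos(np.radians(-105))*ex+np.sin(np.radians(-105))*ey))
# index ring outline circle from slot holes (z 42)
hp=np.array([onz("top",u(*p),42) for p in((308,185),(375,178),(436,205),(475,257),(457,385),(403,427),(335,433),(274,406),(233,352),(228,285))])[:,:2]
s=np.linalg.lstsq(np.c_[2*hp,np.ones(len(hp))],(hp**2).sum(1),rcond=None)[0]
print("hole circle",s[:2],np.sqrt(s[2]+s[0]**2+s[1]**2)); d=hp-s[:2]; print(np.degrees(np.arctan2(d[:,1],d[:,0])).round(1)%30)
```

```text
[(np.int32(115), [286, 200, 12, 11], array([291.37, 204.88]))]
corners [[ 750.8  137.2]
 [ 602.  -209.6]
 [ 357.6 -105.2]
 [ 505.4  240.9]] [266.5 377.3 265.9 376.3]
axis from plate [534.25911876 -30.14101421] ex yaw -23.175989320414185
axis from nut [535.13136514 -29.73912668  89.        ]
knob top [ 519.63684082 -132.17237064   98.        ] r 103.59850265766829
tri (array([ 520.66683384, -133.3256762 ,   89.84459252]), np.float64(1.5224607918215285))
next [ 471.15826324 -112.41186049   42.        ] 104.53391164691166
knob model [ 519.32663404 -134.07378526] next model [ 469.36082212 -112.68319187]
hole circle [534.86812739 -29.14916646] 105.11288021166531
[22.3 21.9 21.8 22.5 22.6 22.3 22.1 22.3 22.1 22. ]
```

Request:
carry_out([
  {"dp": [-30, -45, 0]},
  {"dp": [-65, -97, 5]},
  {"dp": [-100, -150, 10]},
  {"dp": [-135, -202, 15]},
  {"dp": [-170, -255, 20]},
  {"dp": [-205, -307, 20]},
  {"dp": [-240, -360, 25]},
  {"dp": [-275, -412, 25]},
  {"dp": [-310, -465, 30]},
  {"dp": [-345, -517, 35]},
  {"dp": [-380, -570, 39]},
  {"dp": [-420, -631, 39]},
], fingers=-1, grip_force=40)

```text
schema error: expected keys dp, yaw
```

Run:
```python
from h import *
s=r.sense(); print(s['clock'],s['eef_pos'],s['tcp_rot'],s['opening'],s['contact_force'],r.tip_reach,s['qpos'])
```

```text
0.1 [184.47316215 596.73500851 238.62942974] [-3.14037014e+00 -1.91088934e-05  2.84176904e+00] 1.002458733520331 [-0.02128486 -1.07747546  0.07496672] 8.0 [ 1.26856753e+00  3.53597727e-01  1.63404934e+00  1.76730835e-05
  1.15516815e+00 -2.41233967e-03]
```

Request:
carry_out([
  {"dp": [-30, -45, 0], "yaw": 0},
  {"dp": [-65, -97, 5], "yaw": 0},
  {"dp": [-100, -150, 10], "yaw": 0},
  {"dp": [-135, -202, 15], "yaw": 0},
  {"dp": [-170, -255, 20], "yaw": 0},
  {"dp": [-205, -307, 20], "yaw": 0},
  {"dp": [-240, -360, 25], "yaw": 0},
  {"dp": [-275, -412, 25], "yaw": 0},
  {"dp": [-310, -465, 30], "yaw": 0},
  {"dp": [-345, -517, 35], "yaw": 0},
  {"dp": [-380, -570, 39], "yaw": 0},
  {"dp": [-420, -631, 39], "yaw": 0},
], fingers=-1, grip_force=40)

```text
clock: 1.6
eef_pos: [394.5, -114.8, 200.2]
tcp_rot: [3.141, 0.0, 2.841]
contact_force: [1.5, 0.7, 0.4]
opening: -0.003
grasp_force: 0.0
```

```bash
cat >> h.py <<'E'
from scipy.spatial.transform import Rotation as Ro
AX=np.array([534.8,-29.6])
def knob(deg,z): a=np.radians(-97.8-deg); return np.array([*(AX+105*np.array([np.cos(a),np.sin(a)])),z])
def d(p,s): return (Ro.from_euler('xyz',s['tcp_rot']).inv().apply(p-s['eef_pos'])).round(1)
E
python3 - <<'E'
from h import *
s=r.sense(); print(s['clock'],s['eef_pos'],s['tcp_rot'],s['opening'],s['contact_force'],r.tip_reach,s['qpos'])
print(knob(0,125),d(knob(0,125),s))
E
```

```text
1.6 [ 394.49673679 -114.78620869  200.21751827] [3.14138164e+00 6.50732409e-05 2.84118099e+00] -0.002918769218395652 [1.51011541 0.68174514 0.43346965] 8.0 [-2.86972843e-01  6.12868309e-02  2.10612987e+00  2.54014276e-04
  9.74108067e-01 -1.55750024e+00]
[ 520.54986489 -133.62852325  125.        ] [-126.    19.3   75.2]
```

Request:
carry_out([
  {"dp": [-30, 8, 0], "yaw": 0},
  {"dp": [-70, 19, 0], "yaw": 0},
  {"dp": [-100, 27, 30], "yaw": 0},
  {"dp": [-117, 32, 65], "yaw": 0},
  {"dp": [-117, 32, 75], "yaw": 0},
  {"dp": [-117, 32, 75], "yaw": 0},
  {"dp": [-117, 32, 75], "yaw": 0},
])

```text
clock: 2.48
eef_pos: [515.7, -116.7, 126.5]
tcp_rot: [3.142, 0.001, 2.842]
contact_force: [0.3, -0.2, -0.0]
opening: 0.001
grasp_force: 0.0
```

Run:
```python
from h import *
s=r.sense(); print(s['clock'],s['eef_pos'],s['contact_force'],s['qvel'].round(3)); print(d(knob(0,125),s))
im=r.grab_frame("scene")[:,:,::-1]; w=r.grab_frame("wrist")[:,:,::-1]
print(proj("scene",[*s['eef_pos'][:2],s['eef_pos'][2]-8]), proj("wrist",knob(0,98)), proj("wrist",[*s['eef_pos'][:2],s['eef_pos'][2]-8]))
a=cv2.resize(im[90:270,180:350],None,fx=2.1,fy=2.1,interpolation=cv2.INTER_CUBIC); b=cv2.resize(w,(400,300))
o=np.zeros((400,800,3),np.uint8); o[:a.shape[0],:a.shape[1]]=a; o[:300,400:]=b
cv2.imwrite("pics/above.png",o)
```

```text
2.475 [ 515.70871202 -116.68880252  126.52968072] [ 0.33346413 -0.24433602 -0.00559367] [ 0.001 -0.008 -0.005  0.001 -0.006 -0.   ]
[ -9.6 -14.8   1.5]
[259.6574368  151.13681623] [228.03522871 250.606844  ] [256.32342697 251.19337974]
```

View pics/above.png

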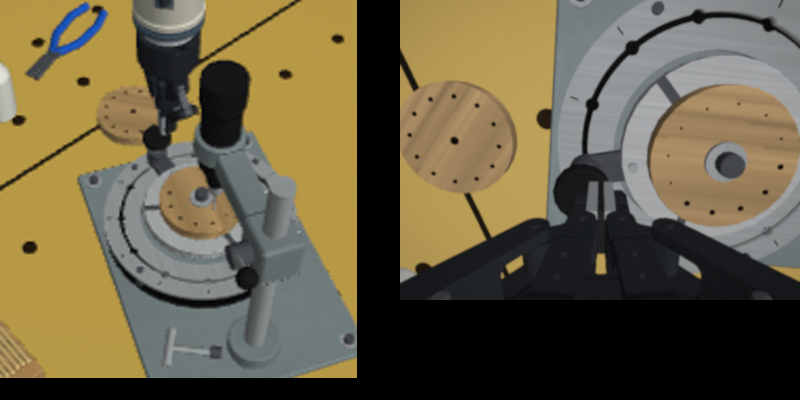

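The wrist view shows the knob left of the fingertips, matching the computed 15 mm offset. The clipped rows in the first call caused this. I'll correct it and come down.

Request:
carry_out([
  {"dp": [-5, -8, 0], "yaw": 0},
  {"dp": [-9.6, -14.8, 5], "yaw": 0},
  {"dp": [-9.6, -14.8, 14], "yaw": 0},
  {"dp": [-9.6, -14.8, 14], "yaw": 0},
  {"dp": [-9.6, -14.8, 14], "yaw": 0},
])

```text
clock: 3.2
eef_pos: [520.3, -133.4, 111.1]
tcp_rot: [-3.142, -0.001, 2.842]
contact_force: [-0.0, 0.5, -0.3]
opening: -0.002
grasp_force: 0.0
```

Run:
```python
from h import *
s=r.sense(); print(s['clock'],s['eef_pos'],s['contact_force'],d(knob(0,98.5),s))
```

```text
3.2 [ 520.33378139 -133.41630131  111.08109365] [-0.01282857  0.51031001 -0.32666583] [-0.3 -0.1 12.6]
```

Request:
carry_out([
  {"dp": [0, 0, 4], "yaw": 0},
  {"dp": [0, 0, 8], "yaw": 0},
  {"dp": [0, 0, 11], "yaw": 0},
  {"dp": [0, 0, 13], "yaw": 0},
  {"dp": [0, 0, 13], "yaw": 0},
  {"dp": [0, 0, 13], "yaw": 0},
])

```text
clock: 3.95
eef_pos: [520.9, -133.5, 98.8]
tcp_rot: [3.141, 0.001, 2.842]
contact_force: [-1.4, 1.3, 7.7]
opening: -0.002
grasp_force: 3.6
```

Run:
```python
from h import *
s=r.sense(); print(s['clock'],s['eef_pos'],s['contact_force'],s['tcp_rot'])
for a in range(0,34,3): print(a,d(knob(a,98),s))
```

```text
3.95 [ 520.91328894 -133.51395183   98.80397595] [-1.37554191  1.34137363  7.7156129 ] [3.14148257e+00 6.99564758e-04 2.84186591e+00]
0 [ 0.3 -0.2  0.8]
3 [ 5.8 -1.   0.8]
6 [11.2 -1.4  0.8]
9 [16.7 -1.6  0.8]
12 [22.2 -1.5  0.8]
15 [27.7 -1.1  0.8]
18 [33.2 -0.4  0.8]
21 [38.6  0.5  0.8]
24 [43.9  1.8  0.8]
27 [49.2  3.3  0.8]
30 [54.4  5.1  0.8]
33 [59.5  7.2  0.8]
```

Request:
carry_out([
  {"dp": [0, 0, 1], "yaw": 0},
  {"dp": [0, 0, 2.3], "yaw": 0},
  {"dp": [0, 0, 2.3], "yaw": 0},
  {"dp": [2, 0, 2.3], "yaw": 0},
  {"dp": [5, -0.7, 2.3], "yaw": 0},
  {"dp": [8, -1, 2.3], "yaw": 0},
  {"dp": [11, -1.2, 2.3], "yaw": 0},
  {"dp": [11, -1.2, 2.3], "yaw": 0},
])

```text
clock: 4.95
eef_pos: [511.1, -131.7, 97.0]
tcp_rot: [3.141, 0.003, 2.842]
contact_force: [1.0, -0.1, 8.2]
opening: 0.0
grasp_force: 4.3
```

Run:
```python
from h import *
s=r.sense(); print(s['clock'],s['eef_pos'],s['contact_force'],s['tcp_rot'])
for a in range(6,33,3): print(a,d(knob(a,98),s))
t=r.grab_frame("scene")[:,:,::-1]; cv2.imwrite("pics/mid.png",t)
for a in (0,3,6): print(proj("scene",knob(a,84)))
print(blobs((t.max(2)<60).astype(np.uint8),(235,135,270,185),8))
```

```text
4.95 [ 511.08451247 -131.69999882   97.03432727] [ 1.04799681 -0.12908153  8.23260595] [3.14141531 0.00320082 2.84186139]
6 [ 1.3 -0.3 -1. ]
9 [ 6.8 -0.4 -1. ]
12 [12.3 -0.3 -1. ]
15 [17.8  0.1 -1. ]
18 [23.2  0.7 -1. ]
21 [28.6  1.7 -1.1]
24 [34.   3.  -1.1]
27 [39.3  4.5 -1.1]
30 [44.5  6.3 -1.1]
[254.33605625 156.82182141]
[255.9756504  156.04492819]
[257.66191636 155.33576237]
[(np.int32(319), [249, 135, 17, 36], array([256.97, 149.32])), (np.int32(8), [239, 178, 4, 7], array([240.5 , 180.75]))]
```

Request:
carry_out([
  {"dp": [0, 0, 0.7], "yaw": 0},
  {"dp": [3.5, 0, 0.7], "yaw": 0},
  {"dp": [7, -0.2, 0.7], "yaw": 0},
  {"dp": [10.5, -0.3, 0.7], "yaw": 0},
  {"dp": [14, 0, 0.7], "yaw": 0},
  {"dp": [17.8, 0.1, 0.7], "yaw": 0},
  {"dp": [17.8, 0.1, 0.7], "yaw": 0},
])

```text
clock: 5.88
eef_pos: [494.8, -126.5, 96.9]
tcp_rot: [3.141, 0.005, 2.842]
contact_force: [0.5, 0.7, 14.0]
opening: 0.002
grasp_force: 7.3
```

Run:
```python
from h import *
s=r.sense(); print(s['clock'],s['eef_pos'],s['contact_force'],s['tcp_rot'])
for a in range(15,33,3): print(a,d(knob(a,97),s))
for a in (0,12,15): print(proj("scene",knob(a,88)),proj("wrist",knob(a,88)))
im=r.grab_frame("scene")[:,:,::-1]; w=r.grab_frame("wrist")[:,:,::-1]
a=cv2.resize(im[110:230,200:330],None,fx=3,fy=3,interpolation=cv2.INTER_CUBIC); b=cv2.resize(w,(400,300))
o=np.zeros((400,800,3),np.uint8); o[:a.shape[0],:a.shape[1]]=a; o[:300,400:]=b
cv2.imwrite("pics/mid2.png",o)
```

```text
5.875 [ 494.84015867 -126.47580587   96.94779012] [ 0.48642369  0.66487683 13.9980584 ] [3.14121268 0.00472821 2.84171566]
15 [ 0.7 -0.1 -0.1]
18 [ 6.2  0.5 -0.1]
21 [11.6  1.5 -0.1]
24 [16.9  2.8 -0.1]
27 [22.2  4.3 -0.2]
30 [27.4  6.1 -0.2]
[254.32995136 155.88830978] [257.97791516 301.84475716]
[261.17113678 153.18976484] [255.2510291  260.45832634]
[262.97752586 152.69094479] [256.10846329 249.59972308]
```

View pics/mid2.png

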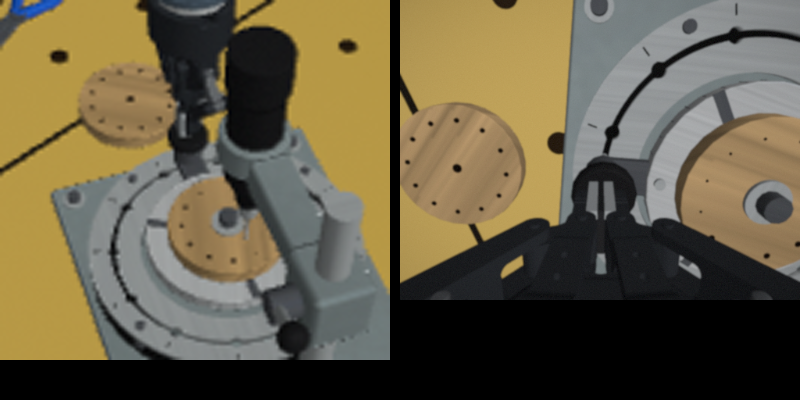

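The fingertips are on the knob at about half way, and the table is following. Next I'll continue to 30°.

Request:
carry_out([
  {"dp": [3.5, 0.2, 0], "yaw": 0},
  {"dp": [7.5, 0.7, 0], "yaw": 0},
  {"dp": [11.6, 1.5, 0], "yaw": 0},
  {"dp": [15.2, 2.3, 0], "yaw": 0},
  {"dp": [19, 3.3, 0], "yaw": 0},
  {"dp": [22.2, 4.3, 0], "yaw": 0},
  {"dp": [25, 5.2, 0], "yaw": 0},
  {"dp": [28, 6.3, 0], "yaw": 0},
  {"dp": [28, 6.3, 0], "yaw": 0},
  {"dp": [28, 6.3, 0], "yaw": 0},
])

```text
clock: 7.22
eef_pos: [470.1, -112.3, 96.9]
tcp_rot: [3.141, 0.005, 2.842]
contact_force: [1.1, -0.5, 15.1]
opening: 0.003
grasp_force: 7.9
```

Run:
```python
from h import *
s=r.sense(); print(s['clock'],s['eef_pos'],s['contact_force'])
for a in range(27,34): print(a,d(knob(a,97),s))
w=r.grab_frame("wrist")[:,:,::-1]; im=r.grab_frame("scene")[:,:,::-1]
for a in (28,30,32): print(proj("scene",knob(a,88)),proj("wrist",knob(a,88)))
a=cv2.resize(im[110:230,200:330],None,fx=3,fy=3,interpolation=cv2.INTER_CUBIC); b=cv2.resize(w,(400,300))
o=np.zeros((400,800,3),np.uint8); o[:a.shape[0],:a.shape[1]]=a; o[:300,400:]=b
cv2.imwrite("pics/end1.png",o)
```

```text
7.225 [ 470.0705882  -112.27023314   96.92818042] [ 1.05712081 -0.52856709 15.10408843]
27 [-5.6 -2.  -0. ]
28 [-3.9 -1.4 -0.1]
29 [-2.2 -0.8 -0.1]
30 [-0.4 -0.2 -0.1]
31 [ 1.3  0.5 -0.1]
32 [ 3.   1.2 -0.1]
33 [ 4.6  1.9 -0.1]
[271.09600917 151.37551947] [253.35715186 258.73573186]
[272.3724891  151.29711601] [256.02968249 251.90221121]
[273.65262897 151.25206367] [258.99794026 245.07562949]
```

View pics/end1.png

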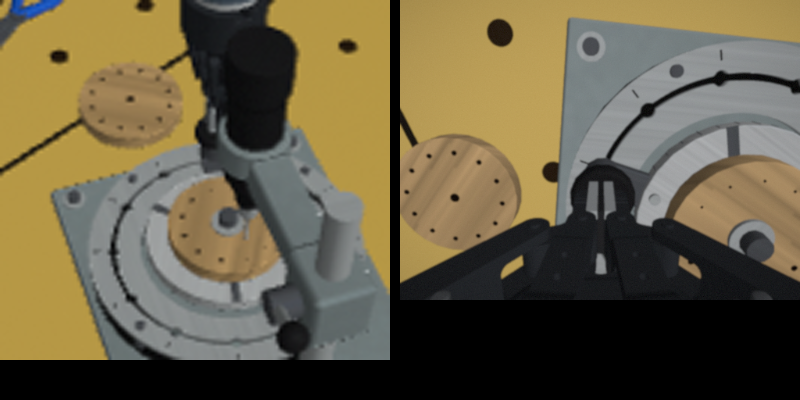

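Run:
```python
from h import *
w=cv2.imread("pics/end1.png")[:300,400:]
g=w.max(2); print("col profile x=188..215", [ (x,[int(v) for v in g[150:172:2,x]]) for x in (190,203,216)])
print("row y=185",g[185,165:245:2])
for a in (28,30,32):
    k=knob(a,0)[:2]; P=[proj("wrist",[*(k+20*np.array([np.cos(t),np.sin(t)])),88.5])*[400/512,300/384] for t in np.linspace(0,6.28,60)]
    P=np.array(P); print(a,"x",P[:,0].min(),P[:,0].max(),"ymin",P[:,1].min())
```

```text
col profile x=188..215 [(190, [153, 153, 153, 153, 152, 148, 76, 40, 29, 18, 16]), (203, [151, 153, 154, 151, 85, 56, 59, 47, 22, 18, 26]), (216, [121, 144, 150, 149, 152, 154, 113, 65, 68, 35, 19])]
row y=185 [135 141 150 138  40  16  22  22  27  24  20  35 102 115 116 114  98  31
  23  62 113 116 113 114  65  21  22  22  24  27  26  22  28  28  65  74
  73  73  72  71]
28 x 163.87740477740152 231.95644229266935 ymin 170.59561233332212
30 x 165.76649029683475 234.25964550606656 ymin 164.84271771358343
32 x 167.88809838186202 236.79450014784987 ymin 159.09288692917184
```

The knob's far edge in the wrist image matches about 30°, within 1° or so. I'll rise straight up to release it.

Request:
carry_out([
  {"dp": [0, 0, -3], "yaw": 0},
  {"dp": [0, 0, -6], "yaw": 0},
  {"dp": [0, 0, -9], "yaw": 0},
  {"dp": [0, 0, -14], "yaw": 0},
  {"dp": [0, 0, -25], "yaw": 0},
  {"dp": [0, 0, -60], "yaw": 0},
  {"dp": [30, -10, -80], "yaw": 0},
  {"dp": [70, -20, -80], "yaw": 0},
  {"dp": [110, -30, -80], "yaw": 0},
  {"dp": [110, -30, -80], "yaw": 0},
  {"dp": [110, -30, -80], "yaw": 0},
])

```text
clock: 8.7
eef_pos: [354.6, -108.3, 175.9]
tcp_rot: [-3.142, 0.001, 2.842]
contact_force: [-0.0, -0.3, -0.1]
opening: 0.002
grasp_force: 0.0
```

Run:
```python
from h import *
s=r.sense(); print(s['clock'],s['eef_pos'],s['contact_force'])
w=r.grab_frame("wrist")[:,:,::-1]; im=r.grab_frame("scene")[:,:,::-1]; t=r.grab_frame("top")[:,:,::-1]
for n in("top","scene","wrist"): print(n,[proj(n,knob(a,z)).round(1) for a,z in((30,99),(30,91.5),(27,99))])
for n,i in(("top",t),("wrist",w)):
    m=cv2.morphologyEx((i.max(2)<60).astype(np.uint8),cv2.MORPH_OPEN,np.ones((5,5),np.uint8)); p=proj(n,knob(30,99)).astype(int)
    q=40 if n=="wrist" else 14
    print(n,blobs(m,(max(p[0]-2*q,0),max(p[1]-2*q,0),p[0]+2*q,p[1]+2*q)))
c=cv2.resize(t[160:260,210:330],None,fx=3,fy=3,interpolation=cv2.INTER_CUBIC); b=cv2.resize(w,(400,300))
o=np.zeros((300,800,3),np.uint8); o[:,:360]=c; o[:,400:]=b
cv2.imwrite("pics/end2.png",o)
```

```text
8.7 [ 354.64575729 -108.27258945  175.93031726] [-0.0117098  -0.25687673 -0.091912  ]
top [array([284.9, 220.7]), array([284.8, 220.8]), array([286. , 219.3])]
scene [array([272.5, 148.7]), array([272.4, 150.5]), array([270.6, 148.8])]
wrist [array([296.9, 349. ]), array([295.8, 341.9]), array([294.3, 354.8])]
top [(np.int32(122), [279, 215, 12, 12], array([284.48, 220.36]))]
wrist [(np.int32(16366), [216, 268, 160, 116], array([292.37, 329.82]))]
```

View pics/end2.png

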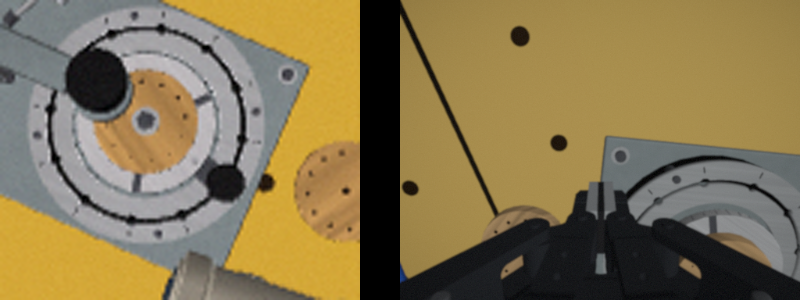

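The top view shows the knob at (284.5,220.4), against a prediction of (284.9,220.7) for 30°. I still need to check from the scene view that it has sprung up.

Run:
```python
from h import *
c0=np.array([291.37,204.88]); c1=np.array([284.48,220.36])
for z in (98,87):
    a=[np.degrees(np.arctan2(*(onz("top",c,zz)[:2]-AX)[::-1])) for c,zz in((c0,98),(c1,z))]; print(z,a[0]-a[1])
im=r.grab_frame("scene")[:,:,::-1].copy(); s0=cv2.imread("pics/scene0.png")
def circ(i,a,z,col,x0,y0,f):
    P=np.array([(proj("scene",[*(knob(a,0)[:2]+20*np.array([np.cos(t),np.sin(t)])),z])+.5-[x0,y0])*f for t in np.linspace(0,6.28,60)])
    cv2.polylines(i,[P.round().astype(int)],True,col,1)
def crop(i,x0,y0): return cv2.resize(i[y0:y0+60,x0:x0+56],None,fx=7,fy=7,interpolation=cv2.INTER_CUBIC)
A=crop(s0,228,130); B=crop(im,246,125)
circ(A,0,100,(0,0,255),228,130,7);circ(A,0,92.5,(0,255,0),228,130,7)
circ(B,30,100,(0,0,255),246,125,7);circ(B,30,92.5,(0,255,0),246,125,7)
cv2.imwrite("pics/cmp.png",np.hstack([A,B]))
```

```text
98 29.330022509065742
87 29.01764663624988
```

View pics/cmp.png

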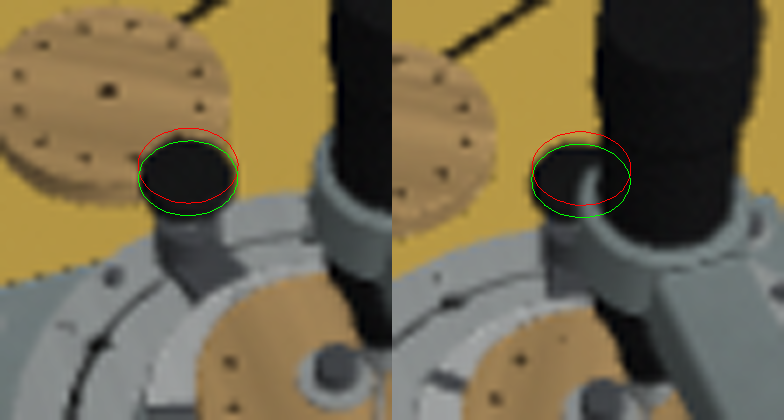

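The knob sits at the same height against its projected outline as it did at the start. A knob left 7.5 mm down would show about 13 px lower in this crop. The measured turn is about 29.3°, which matches 30° within the measurement error, so the table is locked in the next hole. The robot is clear, so I'm handing in.

```bash
python3 -c "
from rig import r
print(r.sign_off())"
```

```text
the job is handed in; nothing more can be done
None
```

I turned the table one hole clockwise; camera checks show the knob sprung up, locking it in the next hole, the arm clear, and the job is handed in (no verdict returned).

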